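Set the lamp tester to the yellow channel and press test

TASK

On the grey lamp tester, push the selector's orange tab round until it points at the yellow lens, then press the red test button all the way down and let it come back up. Do not pull the selector up off its seat, do not press the test button before the selector is on yellow, and leave the bulbs, the carton, the tape and the screwdriver where they are. Finish with the tab still pointing at the yellow lens.

Things in the scene. Friction and masses are not known exactly. Their poses are not given: they have to be found in the camera images.
- tester: the lamp tester: grey box 290 (x) by 280 (y) by 55 mm high, bolted to the bench; origin at the centre of its underside; its -x side is the front, roughly towards the robot. Four lenses stand round the selector at -100, -50, 50 and 100 degrees from its +x direction (anticlockwise from above positive); which colour is where changes from run to run. A white line at 0 degrees marks off
- selector (a joint): angle of the selector, rad, anticlockwise from above positive; 0 = tab along the tester's +x (the white off line); stops at -2.2 and 2.2, starts within 0.45 of 0. No notches: it turns with about 0.08 N m of friction (1.5 N on the tab) and stays where it is left
- selector_axis (a point): the selector's axis at the height of its upper face, 71 mm above the bench, 35 mm from the tester's centre along the tester's +x. The selector is a flat black disc 120 mm across with a white stripe towards its tab and a low steel hub cap (3 mm high)
- tab_top (a point): the centre of the top of the orange tab, 102 mm above the bench, 56 mm from the selector's axis. The tab stands upright on the disc's rim, in line with the white stripe: 28 mm long radially (42 to 70 mm from the axis), 10 mm thick, 31 mm high above the disc
- pointer_aim (a point): the point 90 mm from the selector's axis in the direction of the tab, 55 mm above the bench: it falls on a lens's centre when the tab points straight at that lens
- selector_lift (a joint): how far the selector has been pulled up its spindle, m: 0 = seated, where it stays by its own weight (0.35 kg); it could be pulled up 30 mm but must not be
- lens_yellow: the yellow lens: a yellow disc 22 mm across and 6 mm high, fixed on the tester's deck 90 mm from the selector's axis; origin at the centre of its underside (55 mm above the bench)
- lens_blue: the blue lens: a blue disc 22 mm across and 6 mm high, fixed on the tester's deck 90 mm from the selector's axis; origin at the centre of its underside (55 mm above the bench)
- lens_red: the red lens: a red disc 22 mm across and 6 mm high, fixed on the tester's deck 90 mm from the selector's axis; origin at the centre of its underside (55 mm above the bench)
- lens_green: the green lens: a green disc 22 mm across and 6 mm high, fixed on the tester's deck 90 mm from the selector's axis; origin at the centre of its underside (55 mm above the bench)
- test_button_top (a point): the centre of the top of the red test button, 95 mm from the tester's centre towards its front: a round cap 32 mm across in a black collar 48 mm across and 12 mm high; released, the cap's top is 77 mm above the bench
- test_button (a joint): how far the test button is pressed, m: 0 released, 0.006 fully down; a spring pushes it back, about 1.5 N to start and 5 N fully down
- bulb_a: a headlamp bulb standing upright on its black plug, glass up: steel flange 38 mm across, 51 mm tall, 40 g, loose; origin at the centre of its underside; it stands on the tester's deck at the front left, about 100 mm beside the test button
- bulb_b: a headlamp bulb standing upright on its black plug, glass up: steel flange 38 mm across, 51 mm tall, 40 g, loose; origin at the centre of its underside; it stands on the tester's deck at the front right, about 100 mm beside the test button
- bulb_carton: an orange and blue carton, 55 x 55 x 100 mm high, loose on the bench left of the tester's far end; origin at the centre of its underside
- tape_roll: a yellow roll of tape lying flat, 96 mm across, 24 mm high, loose on the bench left of the tester's front half; origin at the centre of its underside
- screwdriver: an orange-handled screwdriver lying on the bench right of the tester, along its own x axis; origin under its middle

How it is judged:
By the outcome, as a careful person would: the job done as asked, in the order asked, and still so for the second after the job is handed in, with the robot touching nothing.
It also fails if it takes over 42 s, if anything falls off the work surface, if the arm or the gripper's body presses on something with over 40 N, if the wrist force passes 120 N, or if a joint passes its speed limit or range.

ROBOT

A 6-joint arm with a two-finger parallel gripper is mounted at the origin on the work surface. World frame = base frame: x ahead of the robot, y to its left, z up, the work surface at z = 0. Lengths are in m, angles in degrees, forces in N, time in s.
With the tool pointing down it reaches from about 0.275 to 0.875 m from the base axis. Payload 12.5 kg.
Tool frame: the origin (TCP) lies midway between the tips of the shut fingers; the grasp point (between the pads) lies 19 mm behind it; z points along the fingers, y is the line along which they close (so a half turn about z gives the same grasp; the last joint's range is limited). The gripper opens to 85 mm and grips with 20 to 120 N. Pads are 22 mm wide; open, the fingers measure 114 mm over their backs; the gripper's body (76 mm by 85 mm) begins 54 mm behind the grasp point. The pads swing forward as they close: fully open they stand 13 mm farther back than shut.
Start: joints at [63.908, 20.094, 94.641, -0, 65.266, -4.847], TCP at [0.199, 0.513, 0.231] pointing down, gripper open.
Joint ranges: [-157.81, 157.81], [-45, 120.19], [0.68, 151.7], [-89.99, 269.99], [4.06, 180], [-164.3, 164.3]. Speed limits (degrees/s): [127.2, 127.2, 159.86, 180, 180, 180].

INTERFACE

Orientations are given as [roll, pitch, yaw] about the fixed x, y, z axes, in that order (R = Rz(yaw) Ry(pitch) Rx(roll)).
In Python, from plant import arm gives the robot as it stands.
- The arm moves only by the tool move_arm, never from a script. Its argument "steps" is a list of rows, each an object with "delta_pos": the shift along the tool's x, y, z in mm, a list of three; "rot": the turn, a rotation vector about the tool's x, y, z in degrees, a list of three. In form: [{"delta_pos": [x, y, z], "rot": [wx, wy, wz]}, ...]. A call has 1 to 8 rows; each row shifts and turns the commanded pose from where the row before left it, along the tool's axes as they then stand; what a row does not reach is not made up. A row lasts 1/10 s, in which the tool goes at most 50 mm and 8.59 degrees, less where a joint would pass 70% of its speed; a pose out of reach is approached as far as the arm can. A call is refused whole if a number of a shift passes 50 or a number of a turn 8.59, either way. A call with a gripper value outside its range is refused whole. "hand" is the opening in per cent of the stroke, from 0 (shut) to 100 (fully open), set as the call begins (left out, the last holds). The fingers move at their own pace and stop on an object; the grip force is fixed at half the most. Time passes only in rows, so rows that do not move let the fingers close. It gives the time, the measured TCP pose, the force, the opening and the grip force at its end, in the units of the state.
- arm.observe(): the state, without advancing time (a new reading comes with each control period).
- arm.read_camera(name): name is "scene" or "top" or "wrist"; returns a dict with "frame" (480x640x3 uint8, red, green, blue), "z_map" (480x640 float32, m along the optical axis (not along the pixel's ray), 0 where there is no reading), "K" (3x3 intrinsics, pixels), "xyz" and "orientation" of the camera in the world. Camera axes: x right, y up, looking along -z (the intrinsics and any distortion apply to the point x, -y, -z); pixel columns grow to the right and rows downward; lengths in m; the calibration is good to about 2 mm. A picture is of the moment at which its call begins.
- arm.job_done(): hands the job in; it is judged then, once.
The state is a dict: "time": time; "joint_positions": joint angles; "joint_vel": joint speeds; "joint_efforts": joint torques, N m; "ee_pos": TCP position; "orientation": TCP orientation; "force": force on the tool from outside, world axes, zero at the start; "ft_torque": the same for the moment, N m; "gripper_width": finger opening in m; "finger_force": force on a finger pad.
Only numpy, scipy, OpenCV 4.12 (cv2) and the standard library are available. Lean on these libraries where they do the work, as an engineer would, in place of code of your own. Each camera call takes 0.05 s, during which the arm holds its last target. There are 200 camera calls.

## Working session

There is one attempt and no reset: what is moved stays moved. The work goes in short steps, Python scripts to look and compute and a tool call to move; the robot and the scene stay as the last step left them, time stands still between calls to the robot, and variables do not carry over. Pictures are saved under pics/ and viewed, at most 10 in all, crops included, and the job is handed in when it is done.

Besides the shell and the picture viewer there is one more tool, called after ">>>" as a command line: name --argument value ..., lists and objects as JSON in quotes. move_arm: Moves the arm, as the interface text tells. Its arguments: {"type":"object","properties":{"steps":{"type":"array"},"hand":{"type":"number"}},"required":["steps"]}

```bash
mkdir -p pics; cat > h.py <<'E'
import numpy as np, cv2
from plant import arm
from scipy.spatial.transform import Rotation as R
def cam(n):
    c=arm.read_camera(n); o=np.array(c["orientation"],float)
    M=o if o.shape==(3,3) else R.from_euler('xyz',o,degrees=True).as_matrix()
    return c,M
def ray(c,M,u,v,h):
    K=np.array(c["K"]); d=M@np.array([(u-K[0,2])/K[0,0],-(v-K[1,2])/K[1,1],-1]); p=np.array(c["xyz"])
    return p+d*(h-p[2])/d[2]
def save(c,f): cv2.imwrite(f,c["frame"][...,::-1])
E
python3 - <<'E'
from h import *
for n in("top","scene"):
    c,M=cam(n); save(c,f"pics/{n}0.png"); print(n,c["xyz"],c["orientation"],c["K"],[k for k in c])
    np.savez(f"{n}0.npz",**{k:c[k] for k in("frame","z_map","K","xyz","orientation")})
s=arm.observe(); print(s["time"],s["ee_pos"],s["orientation"],s["gripper_width"])
E
```

```text
top [0.51959115 0.0355889  0.9527143 ] [  5.96632663   1.36484137 -88.42365253] [[484.58048738   0.         316.36829958]
 [  0.         484.58048738 237.59906457]
 [  0.           0.           1.        ]] ['frame', 'z_map', 'K', 'xyz', 'orientation']
scene [ 1.17761721 -0.1104247   0.87731787] [37.57565299 -0.14578646 76.00679714] [[501.89536215   0.         323.25387488]
 [  0.         501.89536215 246.13421423]
 [  0.           0.           1.        ]] ['frame', 'z_map', 'K', 'xyz', 'orientation']
0.1 [0.19912557 0.51236945 0.23080668] [-1.79938858e+02 -6.59183357e-03  1.58753441e+02] 0.08531438452261736
```

View pics/top0.png

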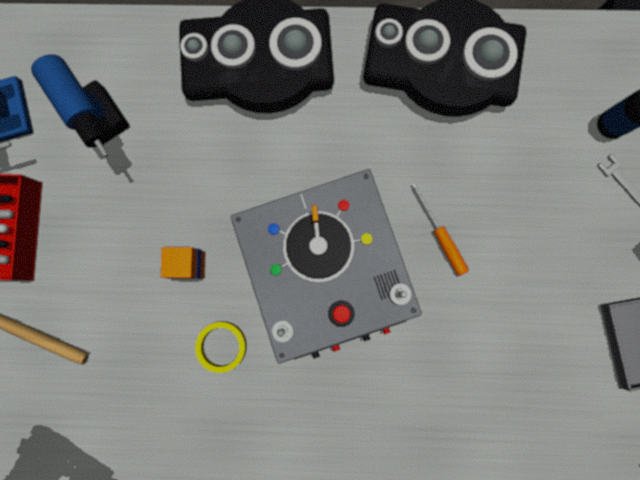

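The top view shows the selector disc at (318,246), the tab at (315,213), the yellow lens at (367,239), the red button at (342,314), and bulbs at (282,331) and (400,294). Next I'll measure their positions.

```bash
cat >> h.py <<'E'
def blob(c,lo,hi,box):
    hsv=cv2.cvtColor(c["frame"],cv2.COLOR_RGB2HSV); m=cv2.inRange(hsv,lo,hi)
    z=np.zeros_like(m); x0,y0,x1,y1=box; z[y0:y1,x0:x1]=m[y0:y1,x0:x1]
    n,l,s,ce=cv2.connectedComponentsWithStats(z)
    k=1+np.argmax(s[1:,4]); return ce[k],s[k]
E
python3 - <<'E'
from h import *
c=dict(np.load("top0.npz")); M=R.from_euler('xyz',c["orientation"],degrees=True).as_matrix()
P={}
for n,lo,hi,box,h in [("yellow",(22,100,80),(35,255,255),(350,225,385,255),.061),("red",(0,120,80),(8,255,255),(330,195,360,215),.061),
 ("green",(45,80,60),(85,255,255),(262,255,290,285),.061),("blue",(100,100,60),(130,255,255),(262,215,290,245),.061),
 ("button",(0,120,80),(8,255,255),(325,295,360,335),.077),("tab",(8,120,80),(21,255,255),(300,195,330,232),.09)]:
    ce,s=blob(c,lo,hi,box); P[n]=ray(c,M,*ce,h); z=c["z_map"][int(ce[1]),int(ce[0])]
    print(n,ce.round(1),s,P[n].round(4), "z cam h",(c["xyz"][2]-z).round(3))
# axis: intersect equal distance 90 fit from lenses
L=np.array([P[k][:2] for k in("yellow","red","green","blue")])
A=np.c_[2*L,np.ones(4)]; s=np.linalg.lstsq(A,(L**2).sum(1),rcond=None)[0]; ax=s[:2]; print("axis",ax,"r",np.hypot(*(L-ax).T))
ang=np.degrees(np.arctan2(*(L-ax).T[::-1])); print("lens ang",ang,"yaw",ang-[-100,-50,100,50])
print("button from axis",np.hypot(*(P["button"][:2]-ax)),np.degrees(np.arctan2(*(ax-P["button"][:2])[::-1])))
d=P["tab"][:2]-ax; print("tab",np.hypot(*d),np.degrees(np.arctan2(d[1],d[0])))
E
```

```text
yellow [366.1 238.4] [361 233  12  12 107] [ 0.6129 -0.0325  0.061 ] z cam h 0.055
red [343.1 204.7] [338 200  11  11  89] [0.675  0.0113 0.061 ] z cam h 0.05
green [275.4 269.3] [270 264  12  12 112] [0.5517 0.1333 0.061 ] z cam h 0.061
blue [273.  228.4] [268 223  11  12 107] [0.6274 0.1404 0.061 ] z cam h 0.053
button [341.3 313.6] [332 305  19  18 250] [0.4753 0.0106 0.077 ] z cam h 0.089
tab [314.5 213.6] [312 205   7  17  95] [0.6526 0.0631 0.09  ] z cam h 0.092
axis [0.59708863 0.05588   ] r [0.08978977 0.0897394  0.08974572 0.089796  ]
lens ang [-79.84874274 -29.78498165 120.38707245  70.2436011 ] yaw [20.15125726 20.21501835 20.38707245 20.2436011 ]
button from axis 0.1299625576081109 20.368107147831434
tab 0.05593332978541518 7.426009892420874
```

>>> move_arm --hand 35 --steps '[{"delta_pos": [0,0,0],"rot": [0,0,-7.2]},{"delta_pos": [0,0,0],"rot": [0,0,-7.2]},{"delta_pos": [0,0,0],"rot": [0,0,-7.2]},{"delta_pos": [0,0,0],"rot": [0,0,-7.1]},{"delta_pos": [-24.5,-31.5,0],"rot": [0,0,0]},{"delta_pos": [-24.5,-31.5,0],"rot": [0,0,0]},{"delta_pos": [-24.5,-31.5,0],"rot": [0,0,0]},{"delta_pos": [-24.5,-31.5,0],"rot": [0,0,0]}]'

```text
time: 0.9
ee_pos: [0.3135, 0.3991, 0.2311]
orientation: [-180.0, -0.0, -172.5]
force: [0.8, 0.1, 0.0]
gripper_width: 0.0301
finger_force: 0.0
```

>>> move_arm --steps '[{"delta_pos": [-24.5,-31.5,0],"rot": [0,0,0]},{"delta_pos": [-24.5,-31.5,0],"rot": [0,0,0]},{"delta_pos": [-24.5,-31.5,0],"rot": [0,0,0]},{"delta_pos": [-24.5,-31.5,0],"rot": [0,0,0]},{"delta_pos": [-24.5,-31.5,0],"rot": [0,0,0]},{"delta_pos": [-24.5,-31.5,0],"rot": [0,0,0]},{"delta_pos": [-24.5,-31.5,0],"rot": [0,0,0]},{"delta_pos": [-24.5,-31.5,0],"rot": [0,0,0]}]'

```text
time: 1.7
ee_pos: [0.5407, 0.1746, 0.2311]
orientation: [180.0, -0.0, -172.6]
force: [1.0, 0.7, 0.1]
gripper_width: 0.0299
finger_force: 0.0
```

>>> move_arm --steps '[{"delta_pos": [-24.5,-31.5,0],"rot": [0,0,0]},{"delta_pos": [-24.5,-31.5,0],"rot": [0,0,0]},{"delta_pos": [-24.5,-31.5,20],"rot": [0,0,0]},{"delta_pos": [-24.5,-31.5,20],"rot": [0,0,0]},{"delta_pos": [0,0,40],"rot": [0,0,0]},{"delta_pos": [0,0,20],"rot": [0,0,0]},{"delta_pos": [0,0,0],"rot": [0,0,0]},{"delta_pos": [0,0,0],"rot": [0,0,0]}]'

```text
time: 2.5
ee_pos: [0.6535, 0.0639, 0.1318]
orientation: [180.0, 0.0, -172.5]
force: [0.1, 0.5, 1.1]
gripper_width: 0.0301
finger_force: 0.0
```

```bash
python3 - <<'E'
from h import *
c,M=cam("wrist"); save(c,"pics/w1.png"); print(c["xyz"],c["orientation"]); s=arm.observe(); print(s["ee_pos"],s["orientation"])
E
```

```text
[0.57764888 0.05412248 0.27494759] [-1.73520812e+01 -2.15632356e-02  9.74756112e+01]
[0.65395415 0.06394555 0.13270614] [-1.79988976e+02  9.93831261e-02 -1.72527751e+02]
```

View pics/w1.png

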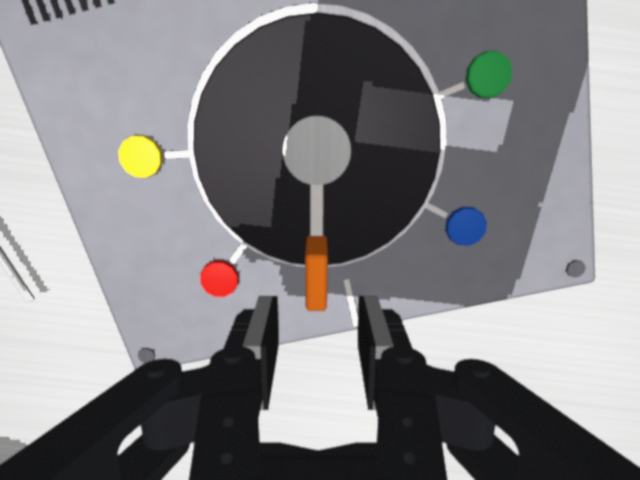

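The wrist view shows the tab at (316,275), centred between the fingers at 263 and 371. Yellow is at (140,157), which is the tool's −y side. I'll descend and push.

>>> move_arm --steps '[{"delta_pos": [0,0,27],"rot": [0,0,0]},{"delta_pos": [0,0,27],"rot": [0,0,0]},{"delta_pos": [0,0,0],"rot": [0,0,0]},{"delta_pos": [0,-5,0],"rot": [0,0,0]},{"delta_pos": [0,-5,0],"rot": [0,0,0]},{"delta_pos": [0,0,0],"rot": [0,0,0]},{"delta_pos": [1.36,-5.95,0],"rot": [0,0,6]},{"delta_pos": [1.36,-5.95,0],"rot": [0,0,6]}]'

```text
time: 3.35
ee_pos: [0.6535, 0.0418, 0.0786]
orientation: [180.0, 0.1, 175.2]
force: [0.0, 1.0, 0.4]
gripper_width: 0.03
finger_force: 0.8
```

>>> move_arm --steps '[{"delta_pos": [1.36,-5.95,0],"rot": [0,0,6]},{"delta_pos": [1.36,-5.95,0],"rot": [0,0,6]},{"delta_pos": [1.36,-5.95,0],"rot": [0,0,6]},{"delta_pos": [1.36,-5.95,0],"rot": [0,0,6]},{"delta_pos": [1.36,-5.95,0],"rot": [0,0,6]},{"delta_pos": [1.36,-5.95,0],"rot": [0,0,6]},{"delta_pos": [1.36,-5.95,0],"rot": [0,0,6]},{"delta_pos": [0,0,0],"rot": [0,0,0]}]'

```text
time: 4.15
ee_pos: [0.6289, 0.0074, 0.0784]
orientation: [179.9, 0.1, 133.3]
force: [-0.4, 0.6, -0.0]
gripper_width: 0.0302
finger_force: 0.0
```

>>> move_arm --steps '[{"delta_pos": [1.36,-5.95,0],"rot": [0,0,6]},{"delta_pos": [1.36,-5.95,0],"rot": [0,0,6]},{"delta_pos": [1.36,-5.95,0],"rot": [0,0,6]},{"delta_pos": [1.36,-5.95,0],"rot": [0,0,6]},{"delta_pos": [0,0,0],"rot": [0,0,0]},{"delta_pos": [0,0,0],"rot": [0,0,0]}]'

```text
time: 4.75
ee_pos: [0.6065, -0.0012, 0.0777]
orientation: [180.0, 0.0, 109.7]
force: [-0.3, 0.1, -0.4]
gripper_width: 0.0301
finger_force: 0.0
```

```bash
cat > t.py <<'E'
from h import *
import sys
ax=np.array([.5971,.0559]); s=arm.observe(); print(s["time"],s["ee_pos"],s["orientation"],s["force"],s["finger_force"])
c,M=cam("wrist"); save(c,f"pics/{sys.argv[1]}.png")
hsv=cv2.cvtColor(c["frame"],cv2.COLOR_RGB2HSV)
for n,lo,hi,h in [("yellow",(22,100,60),(35,255,255),.061),("tab",(5,140,60),(20,255,255),.09)]:
    m=cv2.inRange(hsv,lo,hi); k,l,st,ce=cv2.connectedComponentsWithStats(m)
    for i in np.argsort(-st[1:,4])[:2]+1:
        p=ray(c,M,*ce[i],h)[:2]; d=p-ax; print(n,st[i],ce[i].round(1),p.round(4),np.hypot(*d).round(4),np.degrees(np.arctan2(d[1],d[0])).round(2))
E
python3 t.py w2
```

```text
4.75 [ 0.60647624 -0.00121524  0.0777165 ] [1.79976817e+02 1.89178064e-02 1.09732013e+02] [-0.25248008  0.05406201 -0.44644993] 0.0
yellow [ 286  337   45   46 1664] [308.5 360. ] [ 0.6127 -0.0311] 0.0883 -79.85
tab [ 328  275   37  109 3439] [345.3 329.4] [0.6149 0.0035] 0.0553 -71.22
```

View pics/w2.png

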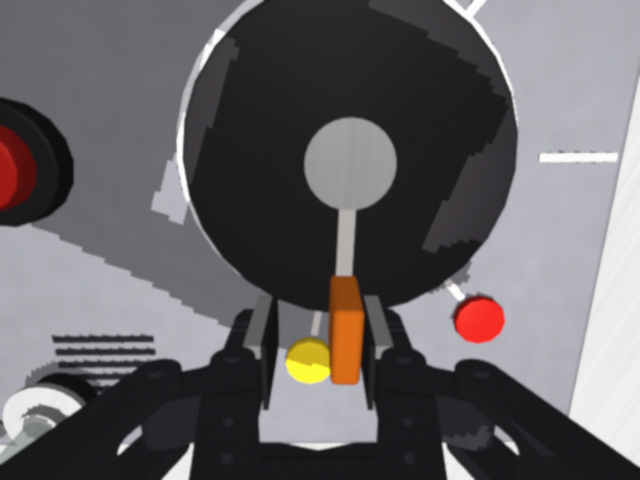

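The tab is in contact with the right pad and sits at −71.2°. Yellow, at (308,360), is at −79.85°, so it needs 8.6° more.

>>> move_arm --steps '[{"delta_pos": [0.5,-2.15,0],"rot": [0,0,2.2]},{"delta_pos": [0.5,-2.15,0],"rot": [0,0,2.2]},{"delta_pos": [0.5,-2.15,0],"rot": [0,0,2.2]},{"delta_pos": [0.5,-2.15,0],"rot": [0,0,2.0]},{"delta_pos": [0,0,0],"rot": [0,0,0]},{"delta_pos": [0,0,0],"rot": [0,0,0]}]'

```text
time: 5.4
ee_pos: [0.5977, -0.0017, 0.0775]
orientation: [180.0, 0.0, 101.0]
force: [1.4, -0.5, 1.1]
gripper_width: 0.03
finger_force: 0.8
```

```bash
python3 t.py w3
```

```text
5.4 [ 0.59774487 -0.00174407  0.07747135] [1.79963433e+02 1.38670232e-02 1.01003047e+02] [ 1.40129789 -0.52454834  1.0875523 ] 0.7519310899078846
yellow [316 343  19  42 482] [324.9 364.3] [ 0.6068 -0.0328] 0.0893 -83.76
tab [ 329  275   38  110 3473] [346.8 330.2] [0.6073 0.0015] 0.0553 -79.41
```

>>> move_arm --steps '[{"delta_pos": [0,4,0],"rot": [0,0,0]},{"delta_pos": [0,4,0],"rot": [0,0,0]},{"delta_pos": [0,0,0],"rot": [0,0,0]},{"delta_pos": [0,0,-30],"rot": [0,0,0]},{"delta_pos": [0,0,-40],"rot": [0,0,0]},{"delta_pos": [0,0,0],"rot": [0,0,0]},{"delta_pos": [0,0,0],"rot": [0,0,0]}]'

```text
time: 6.15
ee_pos: [0.6054, -0.0001, 0.1479]
orientation: [179.9, 0.0, 100.9]
force: [-0.3, -0.2, -0.3]
gripper_width: 0.0299
finger_force: 0.0
```

```bash
python3 t.py w4
```

```text
6.15 [ 6.05366837e-01 -1.36314536e-04  1.47852404e-01] [1.79928875e+02 2.00017119e-02 1.00873904e+02] [-0.29832217 -0.15151079 -0.30848086] 0.0
yellow [304 283  35  30 658] [320.9 299.2] [ 0.6137 -0.0339] 0.0913 -79.55
yellow [314 443   2   2   3] [314.7 443.7] [ 0.6302 -0.1408] 0.1995 -80.46
tab [ 311  226   23   69 1343] [321.9 259.3] [0.6069 0.002 ] 0.0548 -79.65
tab [ 259  421   66   30 1207] [296.5 436.3] [ 0.6136 -0.1103] 0.167 -84.33
```

View pics/w4.png

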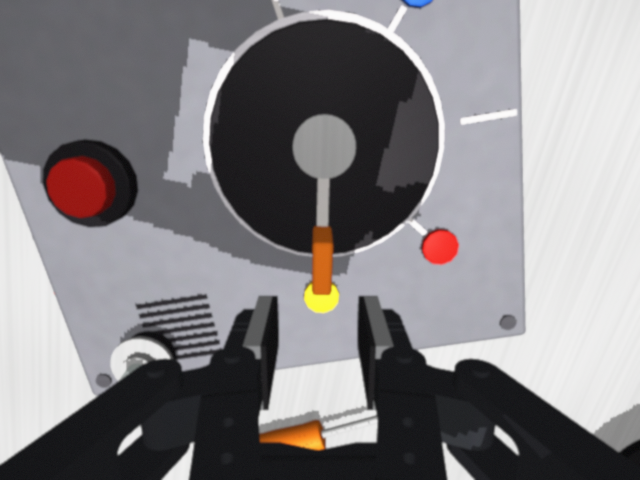

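The tab (322,259), hub and yellow lens (321,297) are in line: tab at −79.65° and lens at −79.7°. Next I'll shut the fingers and move over to the button.

>>> move_arm --hand 0 --steps '[{"delta_pos": [8.8,-31.4,0],"rot": [0,0,0]},{"delta_pos": [8.8,-31.4,0],"rot": [0,0,0]},{"delta_pos": [8.8,-31.4,0],"rot": [0,0,0]},{"delta_pos": [8.8,-31.4,0],"rot": [0,0,0]},{"delta_pos": [0,0,30],"rot": [0,0,0]},{"delta_pos": [0,0,33],"rot": [0,0,0]},{"delta_pos": [0,0,0],"rot": [0,0,0]},{"delta_pos": [0,0,0],"rot": [0,0,0]}]'

```text
time: 7.0
ee_pos: [0.4747, 0.0108, 0.084]
orientation: [-179.9, -0.0, 100.9]
force: [0.8, 0.2, -0.1]
gripper_width: 0.0
finger_force: 0.0
```

```bash
python3 - <<'E'
from h import *
c,M=cam("wrist"); save(c,"pics/w5.png"); print(arm.observe()["ee_pos"])
E
```

```text
[0.47541896 0.01072961 0.08479741]
```

View pics/w5.png

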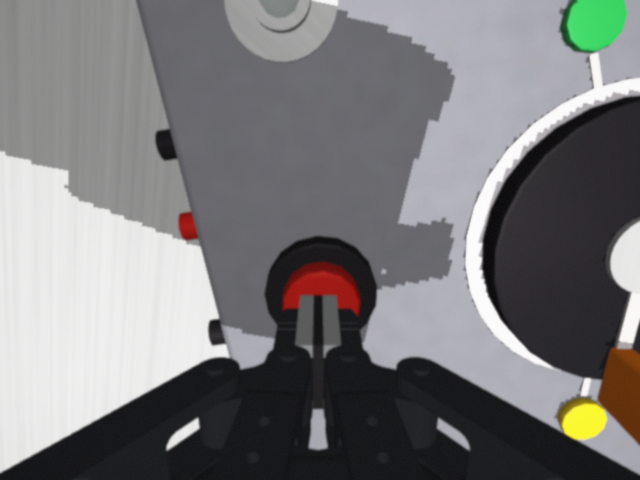

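The shut fingers are centred over the red cap at (320,290). I'll press now.

>>> move_arm --steps '[{"delta_pos": [0,0,4],"rot": [0,0,0]},{"delta_pos": [0,0,3],"rot": [0,0,0]},{"delta_pos": [0,0,2],"rot": [0,0,0]},{"delta_pos": [0,0,2],"rot": [0,0,0]},{"delta_pos": [0,0,1.5],"rot": [0,0,0]},{"delta_pos": [0,0,0],"rot": [0,0,0]},{"delta_pos": [0,0,0],"rot": [0,0,0]}]'

```text
time: 7.75
ee_pos: [0.4755, 0.0107, 0.072]
orientation: [180.0, 0.0, 100.9]
force: [1.6, -0.0, 4.1]
gripper_width: -0.0
finger_force: 2.1
```

Force is 4.1 N, so the button is not yet at the bottom. I'll go a little further until the force jumps.

>>> move_arm --steps '[{"delta_pos": [0,0,1],"rot": [0,0,0]},{"delta_pos": [0,0,0.5],"rot": [0,0,0]},{"delta_pos": [0,0,0],"rot": [0,0,0]},{"delta_pos": [0,0,0],"rot": [0,0,0]}]'

```text
time: 8.15
ee_pos: [0.4755, 0.0107, 0.0709]
orientation: [179.9, 0.0, 100.9]
force: [-0.9, 0.3, 12.1]
gripper_width: -0.0
finger_force: 6.4
```

12 N is well above the 5 N spring force, so the button is fully down. I'll release it and retreat.

>>> move_arm --steps '[{"delta_pos": [0,0,-5],"rot": [0,0,0]},{"delta_pos": [0,0,-10],"rot": [0,0,0]},{"delta_pos": [0,0,-40],"rot": [0,0,0]},{"delta_pos": [0,0,-45],"rot": [0,0,0]},{"delta_pos": [0,0,-45],"rot": [0,0,0]},{"delta_pos": [0,0,-20],"rot": [0,0,0]},{"delta_pos": [0,0,0],"rot": [0,0,0]},{"delta_pos": [0,0,0],"rot": [0,0,0]}]'

```text
time: 8.95
ee_pos: [0.4746, 0.0108, 0.2349]
orientation: [-180.0, -0.0, 100.9]
force: [1.0, 0.6, -0.7]
gripper_width: -0.0002
finger_force: 0.0
```

```bash
python3 t.py w6; python3 - <<'E'
from h import *
c,M=cam("wrist"); d,_=cam("scene"); cv2.imwrite("pics/f.png",cv2.resize(np.vstack([c["frame"],d["frame"]])[...,::-1],(448,600)))
E
```

```text
8.95 [0.47457207 0.01079605 0.2348911 ] [-1.79953920e+02 -1.20301166e-02  1.00854733e+02] [ 0.96701372  0.56489952 -0.66174406] 0.0
yellow [460 277  26  25 526] [472.7 289. ] [ 0.6126 -0.0313] 0.0886 -79.91
yellow [497 256   4   9  21] [498.4 259.4] [ 0.6253 -0.0023] 0.0647 -64.19
tab [ 477  240   32   48 1052] [490.9 262.7] [0.6056 0.0022] 0.0543 -81.04
```

View pics/f.png

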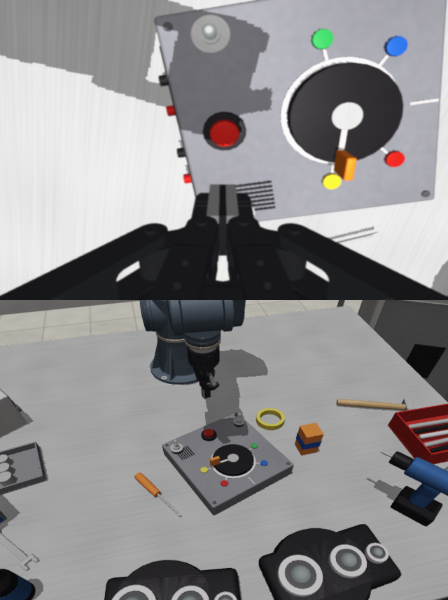

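The stripe points at the yellow lens, the button is back up, and the bulbs, carton, tape and screwdriver look undisturbed. Handing in.

```bash
python3 -c "
from plant import arm
print(arm.job_done())"
```

```text
the job is handed in; nothing more can be done
None
```

The selector tab points at the yellow lens (about −80°, within roughly a degree), and after that the test button was pressed to its stop (12 N) and came back up; nothing else was touched, and I handed the job in at about 9 s.

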